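# Lock the tilting stage and hold a sample slide flush on its slope

## Robot

A 7-joint arm with a two-finger parallel gripper is mounted at the origin on a cart in front of the work surface, level with it; the furniture and walls round the work are solid. World frame = base frame: x ahead of the robot, y to its left, z up, the work surface at z = 0. Lengths are in m, angles in rad, forces in N, time in s.
With the tool pointing down it reaches from about 0.425 to 0.875 m from the base axis. Payload 4.7 kg.
Tool frame: the origin (TCP) lies midway between the tips of the shut fingers; the grasp point (between the pads) lies 19 mm behind it (arm.hold_point_z is the z of the grasp point in the tool frame, in m); z points along the fingers, y is the line along which they close (so a half turn about z gives the same grasp; the last joint's range is limited). The gripper opens to 87 mm and grips with 3 to 60 N. Pads are 19 mm wide; open, the fingers measure 117 mm over their backs; the gripper's body (75 mm by 190 mm) begins 51 mm behind the grasp point.
Start: joints at [-1.223, 0.321, -0.07, 1.45, 0.023, 1.371, -0.057], TCP at [0.213, 0.614, 0.187] pointing down, gripper open.
Joint ranges: [-2.86, 2.86], [-0.3, 2.09], [-1.38, 1.24], [0.06, 2.45], [-1.56, 4.7], [0.09, 2.05], [-2.69, 2.69]. Speed limits (rad/s): [2.57, 2.57, 3.14, 3.14, 3.14, 3.14, 3.14].

## Interface

Orientations are given as a unit quaternion [w, x, y, z].
In Python, from plant import arm, imaging, job gives the robot as it stands. The module is installed in compiled form; this text tells all that it offers.
- The arm moves only by the tool send_rows, never from a script. Its argument "rows" is a list of rows, each a list of 2 entries, a list of its own where there are three numbers: the shift along the tool's x, y, z in cm, then the turn about the tool's z in rad. A call has 1 to 8 rows; each row is the pose to reach, as a shift and turn from the pose commanded when the call began, along the tool's axes at that moment; what a row does not reach only later rows make up. A row lasts 1/8 s, in which the tool goes at most 62.5 mm and 10.7 degrees, less where a joint would pass 70% of its speed; a pose out of reach is approached as far as the arm can. A call with a gripper value outside its range is refused whole. "grip" is the closure in counts, from 0 (fully open) to 255 (shut), set as the call begins (left out, the last holds). The fingers move at their own pace and stop on an object; "force" is the grip in N (left out, the last holds). Time passes only in rows, so rows that repeat a pose let the fingers close. It gives the time, the measured TCP pose, the force, the opening and the grip force at its end, in the units of the state.
- arm.read_state(): the state, without advancing time (a new reading comes with each control period).
- imaging.snapshot(name): name is "scene" or "top"; returns a dict with "img" (420x560x3 uint8, red, green, blue), "range_z" (420x560 float32, m along the optical axis (not along the pixel's ray), 0 where there is no reading), "intrinsics" (3x3 intrinsics, pixels), "eye" and "attitude" of the camera in the world. Camera axes: x right, y down, z forward; pixel columns grow to the right and rows downward; lengths in m; the calibration is good to about 2 mm. A picture is of the moment at which its call begins.
- job.hand_in(): hands the job in; it is judged then, once.
The state is a dict: "time_s": time; "joint_pos": joint angles; "qd": joint speeds; "joint_torque": joint torques, N m; "tool_pos": TCP position; "tcp_rot": TCP orientation; "contact_force": force on the tool from outside, world axes, zero at the start; "wrist_torque": the same for the moment, N m; "gripper_width": finger opening in m; "finger_force": force on a finger pad.
Only numpy, scipy, OpenCV 4.12 (cv2) and the standard library are available. Lean on these libraries where they do the work, as an engineer would, in place of code of your own. Each camera call takes 0.05 s, during which the arm holds its last target. There are 200 camera calls.

## Task

The tilting stage still runs loose on its slide base: turn its clamp knob clockwise until it is tight, without shifting the stage. Then take the sample slide off its rest by the upright rib on its back, tilt it to the slope of the stage, and lay it flush on the face, in the middle of the width and with its lower short edge down against the ledge. Finish while still gripping the slide and pressing it steadily and gently on the face, as one does while the mounting pad takes hold, and leave the dish, the dropper bottle and the slide box alone.

Things in the scene. Friction and masses are not known exactly. Their poses are not given: they have to be found in the camera images.
- clamp_knob (a joint): Black bar knob of the quarter-turn clamp, at the foot of the slope. Radians: 0 loose, grows as it turns clockwise seen from above; it bites from about 0.4, is tight from 1.0 on, and a stop ends it at 1.25. Starts at 0 to 0.15, stays where it is left, turns about a vertical axis with up to about 0.25 N m.
- knob_grip (a point): Middle of the knob's grip bar, on the knob's axis, half-way up the bar. The bar is 42 mm long (this frame's x), 12 mm thick (y) and 28 mm high (14 mm above and below this point); the stage's foot plate lies 27 mm below. z is up; the frame turns with the knob.
- stage_slide: The stage's foot plate, 172x94x10 mm, top 31.5 mm above the worktop, carrying the knob and the slope. It slides along its own x on the fixed aluminium base (250x112 mm), under a push of about 1 N while the clamp is loose; tight, it holds against 20 N. x points from knob to slope, z up; origin at worktop height, 10 mm nearer the knob than its middle.
- stage_face (a point): Point on the stage's sloping face where the centre of the slide's underside lies when seated. x uphill, y level, z the outward normal, up and towards the knob. Slope 14 to 28 degrees from level, other in each run, fixed in a run. A ledge 4 mm high runs across the face 38 mm downhill of this point; the face is 56 mm wide and clear for 55 mm uphill.
- tilt_plate: The stage's tilting aluminium plate, 104x66 mm, with a grey mounting pad as its face. Origin on its hinge at the lower end, 44 mm above the worktop, 54 mm behind the knob's axis; x uphill, z outward; the face lies 10 mm out from the origin. Steel tilt arcs stand 38 mm to either side, up to 20 mm above the face at its upper end.
- slide_grip (a point): Where to grip the sample slide: middle of its upright dark grey rib, 28 mm above its underside. The rib is 44 mm long (this frame's x), 12 mm thick (y) and ends 38 mm above the underside. z is up. The slide lies loose on a white rest, its underside 8 mm above the worktop, between two end lips 3 mm higher than its underside.
- slide_under (a point): Centre of the slide's flat glass underside, axes as for slide_grip.
- sample_slide: The sample slide: glass plate on an aluminium back, 76 mm long (x), 38 mm wide (y), 6 mm thick, with the rib upright on its back; both ends alike, about 90 g. Origin at the centre of its underside, z towards the rib.
- petri_dish: Bystander: closed petri dish, 89 mm across and 16 mm high. It lies on one side of the stage and the slide's rest on the other, either way round. Origin at the centre of its underside.
- dropper_bottle: Bystander: small brown dropper bottle with a black cap, 33 mm across and 72 mm high. Origin at the centre of its underside.
- slide_box: Bystander: white carton of glass slides, 58x80x24 mm, lying flat. Origin at the centre of its underside.
Not all that is in view belongs to the job. There is more than one size of the sample_slide; the one meant has the size given above.

How it is judged:
On the way, in this order (a step that is already met when the one before it is completed fails the run):
1. the clamp knob is tight and the stage stands where it stood (value of joint clamp_knob above 0.95 rad and distance of stage_face from where it was at the start of the episode below 0.008 m), for 0.2 s.
2. the slide is carried clear of its rest in the fingers (height (world z) of slide_under above 0.04 m and contact force between the fingers and sample_slide above 1 N), for 0.2 s.
At the end, for the whole second after the job is handed in: Knob at 0.95 rad or more, stage within 8 mm of its start; slide flat on the face (0.05 rad, 2 mm), long side uphill (5 deg), lower edge within 5 mm of the ledge, centred within 9 mm, still gripped and pressed on with 2.5 to 25 N, at rest (all of step 1 and angle between the z axis of sample_slide and the z axis of stage_face, either way round below 0.05 rad and angle between the x axis of sample_slide and the x axis of stage_face, either way round below 0.09 rad and x of slide_under in the frame of stage_face between -0.004 and 0.005 m and y of slide_under in the frame of stage_face between -0.009 and 0.009 m and z of slide_under in the frame of stage_face between -0.003 and 0.002 m and contact force between sample_slide and tilt_plate between 2.5 and 25 N and contact force between the fingers and sample_slide above 2 N and linear speed of sample_slide below 0.01 m/s); the arm keeps its last pose, push and grip.
It fails at once if the slide is pressed hard enough to crack (over 45 N) (contact force between sample_slide and tilt_plate above 45 N).
It fails at once if the petri dish is shoved (distance of petri_dish from where it was at the start of the episode above 0.03 m).
It fails at once if the dropper bottle is shoved or knocked over (distance of dropper_bottle from where it was at the start of the episode above 0.03 m or angle between dropper_bottle's own z axis and vertical above 0.5 rad).
It fails at once if the slide box is shoved (distance of slide_box from where it was at the start of the episode above 0.03 m).
It also fails if it takes over 51 s, if anything falls off the work surface, if the arm or the gripper's body presses on something with over 40 N, if the wrist force passes 120 N, or if a joint passes its speed limit or range.

## Working session

There is one attempt and no reset: what is moved stays moved. The work goes in short steps, Python scripts to look and compute and a tool call to move; the robot and the scene stay as the last step left them, time stands still between calls to the robot, and variables do not carry over. Pictures are saved under pics/ and viewed, at most 10 in all, crops included, and the job is handed in when it is done.

Besides the shell and the picture viewer there is one more tool, called after "Call:" by a JSON object that holds its "op" and its "data". send_rows: Moves the arm, as the interface text tells. Its arguments: {"type":"object","properties":{"rows":{"type":"array","items":{"type":"array"}},"grip":{"type":"number"},"force":{"type":"number"}},"required":["rows"]}

```bash
mkdir -p pics
python3 - <<'E'
from plant import arm, imaging
import cv2, numpy as np
for n in ("scene","top"):
    s=imaging.snapshot(n); np.savez(f"{n}0.npz",**s)
    cv2.imwrite(f"pics/{n}0.png",s["img"][:,:,::-1]); print(n,s["eye"],s["attitude"],s["intrinsics"])
st=arm.read_state(); print({k:np.round(v,4) for k,v in st.items()}, arm.hold_point_z)
E
```

```text
scene [0.13034816 0.49908768 0.61218753] [ 0.15492273 -0.30138909  0.85015884 -0.40298078] [[386.90495329   0.         277.9256421 ]
 [  0.         386.90495329 208.254943  ]
 [  0.           0.           1.        ]]
top [ 0.40172343 -0.0076125   1.0349537 ] [ 0.05910238 -0.70049766  0.70842941 -0.06275112] [[428.40272827   0.         277.3241656 ]
 [  0.         428.40272827 206.4319787 ]
 [  0.           0.           1.        ]]
{'time_s': np.float64(0.1), 'joint_pos': array([-1.2229,  0.3218, -0.0701,  1.4515,  0.0226,  1.3708, -0.0569]), 'qd': array([ 0.0003, -0.0022,  0.0008, -0.0015, -0.0007, -0.0001, -0.0011]), 'joint_torque': array([ 2.0000e-04, -4.9257e+01, -4.0520e-01, -3.1340e+01, -6.4000e-02,
        3.9400e-02,  1.0000e-04]), 'tool_pos': array([0.2128, 0.6136, 0.1857]), 'tcp_rot': array([-1.000e-04,  1.661e-01,  9.861e-01, -9.000e-04]), 'contact_force': array([ 0.6906, -0.6233,  0.2527]), 'wrist_torque': array([-0.0092, -0.0518,  0.0027]), 'finger_force': np.float64(0.0), 'gripper_width': np.float64(0.0869)} -0.0187
```

View pics/scene0.png

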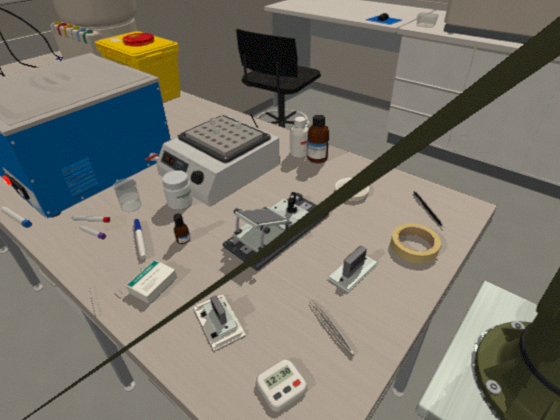

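View pics/top0.png

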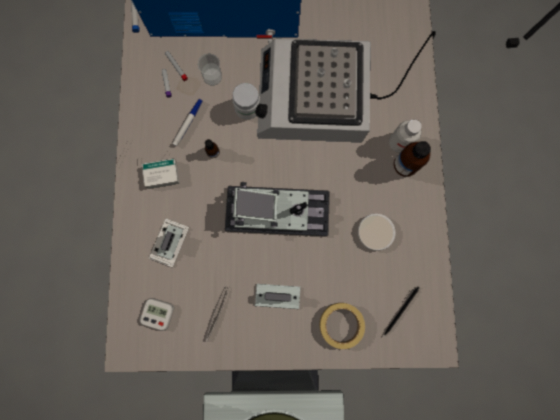

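The top view shows the stage at about (277,211), with its knob at (298,209) and the plate at (256,206). The dish is at (377,232), and there are two candidate slides at (170,243) and (278,296). The bottle is at (211,148) and the box at (160,173). I'll enlarge that area and measure it.

```bash
cat > h.py <<'E'
import numpy as np, cv2
from scipy.spatial.transform import Rotation as R
def rot(q): return R.from_quat(np.roll(q,-1)).as_matrix()
def cloud(s):
    K=s["intrinsics"]; d=s["range_z"]; v,u=np.mgrid[:d.shape[0],:d.shape[1]]
    P=np.stack([(u-K[0,2])/K[0,0]*d,(v-K[1,2])/K[1,1]*d,d],-1)@rot(s["attitude"]).T+s["eye"]
    P[d==0]=np.nan; return P
def proj(s,X):
    p=(np.atleast_2d(X)-s["eye"])@rot(s["attitude"]); K=s["intrinsics"]
    return p[:,:2]/p[:,2:]*[K[0,0],K[1,1]]+K[:2,2]
def atz(s,u,v,z):
    K=s["intrinsics"]; r=rot(s["attitude"])@[(u-K[0,2])/K[0,0],(v-K[1,2])/K[1,1],1]
    return s["eye"]+r*(z-s["eye"][2])/r[2]
E
python3 - <<'E'
from h import *
s=dict(np.load("top0.npz")); P=cloud(s)
c=s["img"][180:320,140:340,::-1]; cv2.imwrite("pics/topc.png",cv2.resize(c,None,fx=4,fy=4,interpolation=cv2.INTER_CUBIC))
s2=dict(np.load("scene0.npz"))
np.set_printoptions(precision=4,suppress=True)
for u,v in [(250,330),(160,173),(211,148),(377,232),(298,209),(256,206),(278,296),(170,243),(320,212),(240,206),(270,206)]: print(u,v,P[v,u])
# rib tops: points z 0.04..0.055 around both slides
def rect(m):
    p=P[m]; (c,(w,h),a)=cv2.minAreaRect((p[:,:2]*1000).astype(np.float32)); return len(p),np.round(c,1),round(w,1),round(h,1),round(a,1),round(p[:,2].mean(),4)
v,u=np.mgrid[:420,:560]; z=P[...,2]
for (cu,cv_) in [(278,296),(170,243)]:
    near=(abs(u-cu)<32)&(abs(v-cv_)<30)
    for lo,hi in [(.003,.012),(.011,.025),(.036,.07)]: 
        m=near&(z>lo)&(z<hi)
        print(cu,lo,hi,rect(m) if m.sum()>3 else m.sum())
E
```

```text
250 330 [ 0.2898  0.0532 -0.0013]
160 173 [0.6628 0.2692 0.0258]
211 148 [0.7151 0.1423 0.0552]
377 232 [ 0.5148 -0.2521  0.0141]
298 209 [ 0.5631 -0.0607  0.0719]
256 206 [0.57   0.0348 0.0779]
278 296 [ 0.3687 -0.0128  0.0536]
170 243 [0.493  0.2398 0.0257]
320 212 [ 0.5644 -0.1165  0.0169]
240 206 [0.5673 0.0696 0.0952]
270 206 [0.5724 0.0032 0.0622]
278 0.003 0.012 (753, array([367.8, -13.9]), 143.4, 134.0, 89.3, np.float64(0.0072))
278 0.011 0.025 (15, array([372.5, -15. ]), 84.8, 41.4, 71.3, np.float64(0.0115))
278 0.036 0.07 (204, array([367.2, -11.6]), 57.3, 17.2, 85.2, np.float64(0.0505))
170 0.003 0.012 (512, array([499.2, 242.6]), 135.6, 134.6, 0.8, np.float64(0.0068))
170 0.011 0.025 (315, array([497.1, 248.1]), 46.4, 95.4, 69.2, np.float64(0.0139))
170 0.036 0.07 (119, array([497.5, 244.3]), 13.4, 43.4, 71.0, np.float64(0.0438))
```

View pics/topc.png

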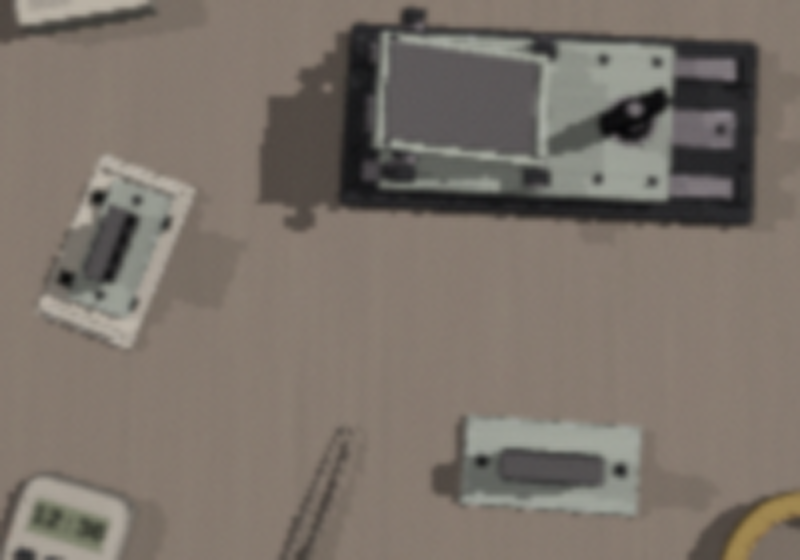

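Run:
```python
from h import *
np.set_printoptions(precision=4,suppress=True)
for n in ("top0","scene0"):
    s=dict(np.load(n+".npz")); P=cloud(s); z=P[...,2]; x=P[...,0]; y=P[...,1]
    # pad plane: polygon by world box
    m=(abs(x-.571)<.02)&(y>.005)&(y<.075)&(z>.05)&(z<.12)
    p=P[m]
    for _ in range(4):
        c=p.mean(0); nrm=np.linalg.svd(p-c,full_matrices=False)[2][2]; nrm*=np.sign(nrm[2]); r=(p-c)@nrm; p=p[abs(r)<max(2*r.std(),.0008)]
    print(n,len(p),"c",c,"n",nrm,"slope",np.degrees(np.arccos(nrm[2])),"uphill az",np.degrees(np.arctan2(-nrm[1],-nrm[0])),"res",r.std())
    for nm,lo,hi,bx in [("knob",.060,.08,(.563,-.06,.035)),("foot",.027,.036,(.565,-.02,.12)),("base",.013,.036,(.565,0,.15)),("rib",.036,.06,(.4975,.244,.04)),("slide",.010,.02,(.4975,.244,.06)),("slide+",.004,.02,(.4975,.244,.06))]:
        q=P[(z>lo)&(z<hi)&(abs(x-bx[0])<bx[2])&(abs(y-bx[1])<bx[2])]
        if len(q)<5: print(nm,len(q)); continue
        print(nm,len(q),cv2.minAreaRect((q[:,:2]*1000).astype(np.float32)),q[:,2].mean(),np.median(q[:,2]))
s=dict(np.load("top0.npz"))
for nm,u,v,zz in [("ledgeA",548,62,.058),("ledgeB",548,157,.058),("padhiA",386,36,.09),("padhiB",386,148,.09),("k1",603,128,.0725),("k2",666,98,.0725),("kc",634,117,.0725)]:
    print(nm,atz(s,140+u/4-.4,180+v/4-.4,zz))
t=dict(np.load("scene0.npz")); cs=[t["img"][a:a+90,b:b+120,::-1] for a,b in ((180,220),(270,170))]
cv2.imwrite("pics/scc.png",np.vstack([cv2.resize(c,(400,300),interpolation=cv2.INTER_CUBIC) for c in cs]).reshape(2,300,400,3).transpose(1,0,2,3).reshape(300,800,3))
```

```text
top0 489 c [0.5711 0.0409 0.0793] n [-0.0219 -0.4573  0.889 ] slope 27.24638777021409 uphill az 87.25596590693945 res 0.001127358781789631
knob 105 ((567.9036865234375, -62.01561737060547), (11.731551170349121, 42.345062255859375), 27.070131301879883) 0.07071257350337903 0.07118424786947364
foot 1339 ((570.529296875, -21.75597381591797), (214.2619171142578, 94.52074432373047), 86.54553985595703) 0.030765253469984655 0.030721226267148793
base 2236 ((583.12841796875, 18.254074096679688), (331.44671630859375, 168.1004180908203), 69.93563842773438) 0.025393893586957803 0.02906076352473641
rib 119 ((497.48785400390625, 244.26165771484375), (13.39445686340332, 43.4343147277832), 70.97543334960938) 0.04383909809102074 0.04418700886283655
slide 361 ((496.87530517578125, 248.73507690429688), (47.54733657836914, 96.1626968383789), 69.08309936523438) 0.013180435020970807 0.013022275992127907
slide+ 637 ((505.02960205078125, 252.77096557617188), (76.34577941894531, 115.78313446044922), 68.44891357421875) 0.01031094213177399 0.01079112050502462
scene0 206 c [0.5707 0.04   0.0798] n [-0.032  -0.45
[... 518 characters left out ...]
1116 0.030758973978213144
rib 173 ((498.08782958984375, 244.2717742919922), (12.710564613342285, 45.095462799072266), 70.39673614501953) 0.04445853820481105 0.045272227577495716
slide 596 ((497.81414794921875, 249.1279754638672), (48.713661193847656, 97.41669464111328), 69.02411651611328) 0.013531410129358525 0.01379761684458497
slide+ 1085 ((497.0058288574219, 249.08917236328125), (61.380489349365234, 104.15618896484375), 68.93699645996094) 0.010131942777408622 0.010645309236039013
ledgeA [ 0.5987 -0.0123  0.058 ]
ledgeB [ 0.5429 -0.0117  0.058 ]
padhiA [0.6082 0.079  0.09  ]
padhiB [0.5444 0.0787 0.09  ]
k1 [ 0.5572 -0.0431  0.0725]
k2 [ 0.5741 -0.0793  0.0725]
kc [ 0.5633 -0.0609  0.0725]
```

View pics/scc.png

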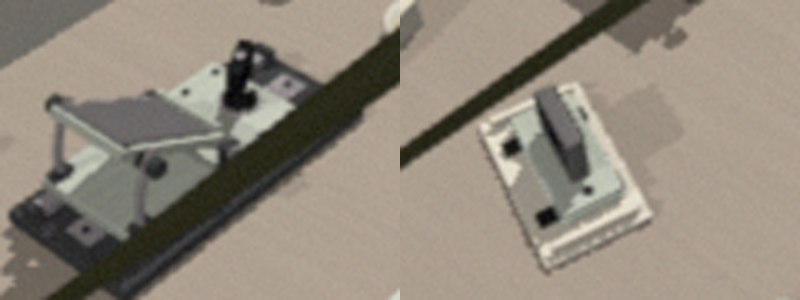

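The enlarged views show the wanted slide on the white rest: its rib measures about 43x13 mm, with the top at 46 mm, at (0.498,0.244). The knob bar is at (0.568,-0.061), long axis at an azimuth of about 115°. The stage x axis points to about 86.5° and the slope is about 27.1°. These agree with the given sizes, since the predicted face height of 79.6 mm matches the measured 79.5 mm.

```bash
cat >> h.py <<'E'
def go(x,y,z,ydeg):
    "shift (cm, tool axes) and turn to bring the TCP to x,y,z with tool y at azimuth ydeg (mod 180)"
    from plant import arm
    st=arm.read_state(); T=rot(st["tcp_rot"]); d=T.T@(np.array([x,y,z])-st["tool_pos"])*100
    yd=np.degrees(np.arctan2(T[1,1],T[0,1])); t=(yd-ydeg+90)%180-90
    print("t",round(st["time_s"],2),"pos",np.round(st["tool_pos"],4),"yaw",round(yd,2),"tilt",np.round(T[:2,2],4),"w",round(st["gripper_width"],4),"F",np.round(st["contact_force"],1),"ff",round(st["finger_force"],1),"q7",round(st["joint_pos"][6],2))
    print("shift",np.round(d,2),"turn",round(np.radians(t),3), "T",np.round(T,3).tolist())
E
python3 -c "
from h import *
go(.568,-.061,.16,25)"
```

```text
t 0.1 pos [0.2128 0.6136 0.1857] yaw 70.87 tilt [-0.0005 -0.0017] w 0.0869 F [ 0.7 -0.6  0.3] ff 0.0 q7 -0.06
shift [-55.66 -52.09   2.66] turn 0.801 T [[-0.945, 0.328, -0.0], [0.328, 0.945, -0.002], [-0.0, -0.002, -1.0]]
```

Call:
{"op": "send_rows", "data": {"rows": [[[-4.5,-4.2,0],0.05],[[-9,-8.4,0],0.1],[[-13.5,-12.6,0],0.2],[[-18,-16.8,0],0.3],[[-22.5,-21,0],0.4],[[-27,-25.2,0],0.5],[[-31.5,-29.4,0],0.6],[[-35,-32.6,0],0.7]], "grip": 0}}

```text
time_s: 1.1
tool_pos: [0.4376, 0.1886, 0.1865]
tcp_rot: [0.0, 0.497, 0.868, 0.0]
contact_force: [0.3, 0.8, 0.4]
gripper_width: 0.087
finger_force: 0.0
```

```bash
python3 -c "
from h import *
go(.568,-.061,.13,25)"
```

```text
t 1.1 pos [0.4376 0.1886 0.1865] yaw 30.46 tilt [ 0.0001 -0.    ] w 0.087 F [0.3 0.8 0.4] ff 0.0 q7 0.05
shift [-28.13  -1.42   5.65] turn 0.095 T [[-0.507, 0.862, 0.0], [0.862, 0.507, -0.0], [-0.0, 0.0, -1.0]]
```

Call:
{"op": "send_rows", "data": {"rows": [[[-4.5,-0.2,0],0.02],[[-9.5,-0.5,0],0.04],[[-14.5,-0.7,0.5],0.06],[[-19.5,-1,1.5],0.08],[[-24,-1.2,3],0.095],[[-27,-1.4,4.5],0.095],[[-28.1,-1.4,5.6],0.095],[[-28.1,-1.4,5.6],0.095]]}}

```text
time_s: 2.1
tool_pos: [0.5677, -0.0568, 0.1295]
tcp_rot: [-0.001, 0.535, 0.845, -0.001]
contact_force: [0.8, 0.7, -0.2]
gripper_width: 0.0867
finger_force: 0.0
```

Run:
```python
from h import *
from plant import imaging
go(.568,-.061,.047,25)
ims=[]
for n,(z) in (("top",0),("scene",0)):
    s=imaging.snapshot(n); np.savez(n+"1.npz",**s); u,v=proj(s,[[.567,-.061,.06]])[0].astype(int)
    print(n,u,v); c=s["img"][v-50:v+50,u-66:u+66,::-1]; ims.append(cv2.resize(c,(400,300),interpolation=cv2.INTER_CUBIC))
cv2.imwrite("pics/k1.png",np.hstack(ims))
```

```text
t 2.1 pos [ 0.5677 -0.0568  0.1295] yaw 25.29 tilt [-0.0026  0.0001] w 0.0867 F [ 0.8  0.7 -0.2] ff 0.0 q7 0.6
shift [-0.4  -0.13  8.25] turn 0.005 T [[-0.427, 0.904, -0.003], [0.904, 0.427, 0.0], [0.001, -0.002, -1.0]]
top 297 208
scene 291 201
```

View pics/k1.png

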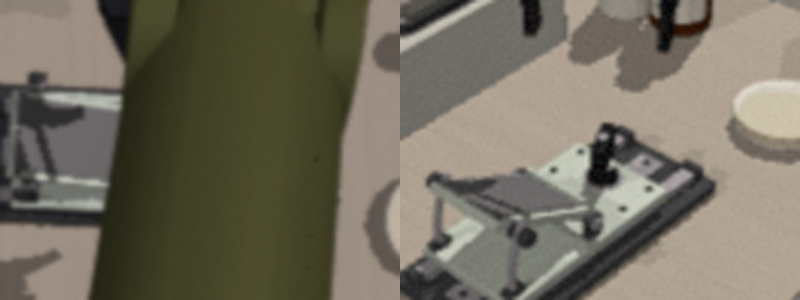

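The scene view shows the fingers above the knob, at about (530,20) and (665,30) in the crop. The knob bar is at (603,150) and the stage is no longer blocked, so I'll use this clear view to refine the poses.

```bash
cat > m.py <<'E'
from h import *
import sys
np.set_printoptions(precision=4,suppress=True)
s=dict(np.load(sys.argv[1])); P=cloud(s); z=P[...,2]; x=P[...,0]; y=P[...,1]
p=P[(abs(x-.571)<.022)&(y>.0)&(y<.075)&(z>.05)&(z<.12)]
for _ in range(4):
    c=p.mean(0); n=np.linalg.svd(p-c,full_matrices=False)[2][2]; n*=np.sign(n[2]); r=(p-c)@n; p=p[abs(r)<max(2*r.std(),.0008)]
print("pad",len(p),c,n,"slope",np.degrees(np.arccos(n[2])),"az",np.degrees(np.arctan2(-n[1],-n[0])))
for nm,lo,hi,bx in [("knobtop",.0655,.08,(.567,-.06,.035)),("knob",.055,.08,(.567,-.06,.035)),("foot",.029,.034,(.572,-.02,.13))]:
    q=P[(z>lo)&(z<hi)&(abs(x-bx[0])<bx[2])&(abs(y-bx[1])<bx[2])]
    print(nm,len(q),cv2.minAreaRect((q[:,:2]*1000).astype(np.float32)),np.median(q[:,2]))
E
python3 m.py scene1.npz
python3 - <<'E'
from h import *
s=dict(np.load("scene1.npz"))
# profile along uphill on the plate: distance from plane
k=np.array([.568,-.061]); a=np.array([np.cos(np.radians(86.5)),np.sin(np.radians(86.5))]); l=np.array([-a[1],a[0]]); sl=np.radians(27.1)
P=cloud(s).reshape(-1,3); al=(P[:,:2]-k)@a-.054; la=(P[:,:2]-k)@l; h=P[:,2]-.044
t=al*np.cos(sl)+h*np.sin(sl); n=-al*np.sin(sl)+h*np.cos(sl)
for lo in list(np.arange(-.012,.016,.002))+[.06,.09,.096,.1,.102,.104,.106]:
    m=(t>=lo)&(t<lo+.002)&(abs(la)<.024)&(n>-.01)&(n<.03)
    print(round(lo*1000),m.sum(),np.round(np.percentile(n[m],[10,50,90])*1000,1) if m.sum() else '')
m=(n>.0085)&(n<.0115)&(t>.02)&(t<.09)&(abs(la)<.045); print("lat range",np.percentile(la[m],[1,99]))
E
```

```text
pad 249 [0.571  0.0388 0.0792] [-0.0272 -0.4575  0.8888] slope 27.27642604232101 az 86.59362601171463
knobtop 72 ((568.6541748046875, -61.115570068359375), (11.639853477478027, 40.97782516479492), 24.100725173950195) 0.07223867227543335
knob 103 ((568.2564697265625, -60.862396240234375), (11.727139472961426, 41.73295593261719), 23.206371307373047) 0.0710710988840193
foot 1307 ((572.552978515625, 0.415618896484375), (172.4741973876953, 95.71163177490234), 86.78626251220703) 0.0314250857984989
-12 2 [-9.5 -9.  -8.5]
-10 2 [-9.9 -9.5 -9.1]
-8 0 
-6 0 
-4 0 
-2 0 
0 3 [14.  14.5 14.5]
2 7 [13.3 13.8 14.3]
4 13 [10.  12.7 14.8]
6 25 [10.5 12.6 14.5]
8 6 [10.  10.2 10.6]
10 5 [10.  10.4 10.8]
12 6 [ 9.8 10.4 10.9]
14 5 [ 9.9 10.4 11. ]
60 7 [ 9.9 10.2 10.6]
90 5 [10.1 10.7 10.9]
96 9 [ 9.3 10.3 10.7]
100 25 [ 0.9  7.4 10.1]
102 45 [2.2 5.2 7.9]
104 9 [3.4 5.4 9.5]
106 0 
lat range [-0.03113694  0.03766177]
```

```bash
python3 -c "
from h import *
go(.5685,-.061,.046,23.6)"
```

```text
t 2.2 pos [ 0.5684 -0.0554  0.1308] yaw 25.43 tilt [-0.0003  0.0011] w 0.0871 F [-0.5  0.4 -0.2] ff 0.0 q7 0.6
shift [-0.52 -0.24  8.48] turn 0.032 T [[-0.429, 0.903, -0.0], [0.903, 0.429, 0.001], [0.001, 0.0, -1.0]]
```

Call:
{"op": "send_rows", "data": {"rows": [[[-0.5,-0.2,1],0.03],[[-0.5,-0.2,2.5],0.03],[[-0.5,-0.2,4],0.03],[[-0.5,-0.2,5],0.03],[[-0.5,-0.2,5.5],0.03],[[-0.5,-0.2,5.5],0.03]]}}

```text
time_s: 2.95
tool_pos: [0.5687, -0.0626, 0.0753]
tcp_rot: [-0.0, 0.548, 0.837, -0.0]
contact_force: [-0.4, -0.4, -0.1]
gripper_width: 0.0869
finger_force: 0.0
```

```bash
python3 -c "
from h import *
from plant import arm,imaging
go(.5685,-.061,.046,23.6)
print(np.round([arm.read_state()['tool_pos'] for _ in range(2)],4))
s=imaging.snapshot('scene');np.savez('scene2.npz',**s)
go(.5685,-.061,.046,23.6)
u,v=proj(s,[[.567,-.061,.06]])[0].astype(int)
cv2.imwrite('pics/k2.png',cv2.resize(s['img'][v-45:v+45,u-60:u+60,::-1],(800,600),interpolation=cv2.INTER_CUBIC))
"
```

```text
t 2.95 pos [ 0.5687 -0.0626  0.0753] yaw 23.61 tilt [-0.0006 -0.0001] w 0.0869 F [-0.4 -0.4 -0.1] ff 0.0 q7 0.61
shift [0.15 0.04 2.93] turn 0.0 T [[-0.4, 0.916, -0.001], [0.916, 0.4, -0.0], [0.0, -0.001, -1.0]]
[[ 0.5687 -0.0626  0.0753]
 [ 0.5687 -0.0626  0.0753]]
t 3.0 pos [ 0.5691 -0.0626  0.0758] yaw 23.6 tilt [ 0.0003 -0.    ] w 0.0871 F [-0.1 -0.2  0. ] ff 0.0 q7 0.61
shift [0.17 0.01 2.98] turn 0.0 T [[-0.4, 0.916, 0.0], [0.916, 0.4, -0.0], [-0.0, 0.0, -1.0]]
```

View pics/k2.png

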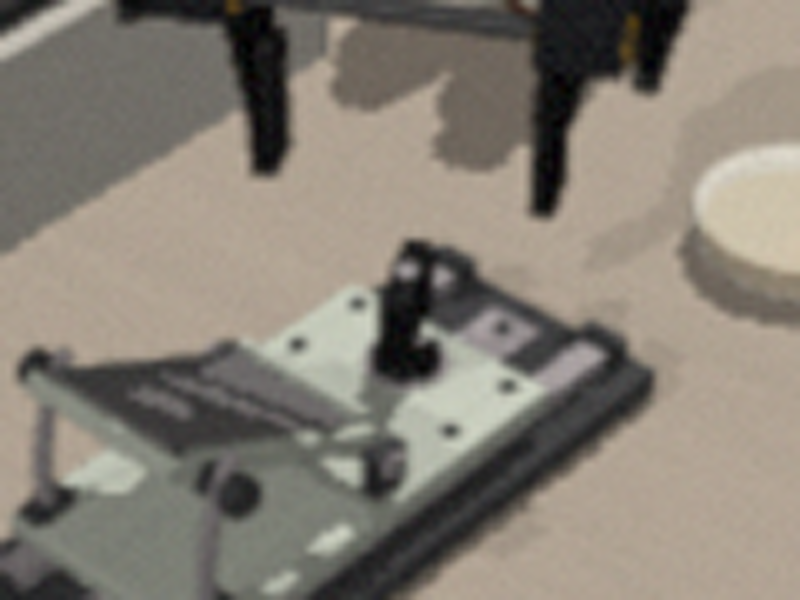

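The fingers straddle the knob evenly: the tips are at 267 and 545 and the bar top is at about 415, with the hub below. I'll go down and close gently.

Call:
{"op": "send_rows", "data": {"rows": [[[0.15,0,1],0],[[0.15,0,2],0],[[0.15,0,2.8],0],[[0.15,0,2.8],0],[[0.15,0,2.8],0]], "grip": 195, "force": 3}}

```text
time_s: 3.62
tool_pos: [0.5685, -0.0613, 0.0478]
tcp_rot: [0.0, 0.548, 0.837, 0.0]
contact_force: [0.9, 0.1, -0.1]
gripper_width: 0.0449
finger_force: 0.0
```

```bash
python3 -c "
from h import *
go(.5685,-.061,.046,23.6)"
```

```text
t 3.62 pos [ 0.5685 -0.0613  0.0478] yaw 23.6 tilt [ 0.0003 -0.0001] w 0.0449 F [ 0.9  0.1 -0.1] ff 0.0 q7 0.62
shift [0.02 0.01 0.18] turn -0.0 T [[-0.4, 0.916, 0.0], [0.916, 0.4, -0.0], [-0.0, 0.0, -1.0]]
```

Call:
{"op": "send_rows", "data": {"rows": [[[0,0,0.1],0],[[0,0,0.1],0],[[0,0,0.1],0],[[0,0,0.1],0],[[0,0,0.1],0],[[0,0,0.1],0]], "grip": 255, "force": 3}}

```text
time_s: 4.38
tool_pos: [0.5683, -0.0612, 0.0467]
tcp_rot: [0.0, 0.548, 0.837, 0.0]
contact_force: [0.0, -0.4, -0.3]
gripper_width: 0.0006
finger_force: 0.0
```

Call:
{"op": "send_rows", "data": {"rows": [[[0,0,0],0],[[0,0,0],0]], "force": 40}}

```text
time_s: 4.62
tool_pos: [0.5683, -0.0612, 0.0467]
tcp_rot: [0.0, 0.548, 0.837, 0.0]
contact_force: [-0.3, -0.3, -1.1]
gripper_width: 0.0001
finger_force: 0.0
```

The fingers shut on nothing, so I'll take another look.

```bash
python3 -c "
from h import *
from plant import arm,imaging
ims=[]
for n in ('scene','top'):
  s=imaging.snapshot(n);np.savez(n+'3.npz',**s)
  u,v=proj(s,[[.567,-.061,.06]])[0].astype(int)
  ims.append(cv2.resize(s['img'][v-50:v+50,u-66:u+66,::-1],(400,300) if n=='top' else (400,300),interpolation=cv2.INTER_CUBIC))
  print(n,cloud(s)[v-3:v+4:3,u-8:u+9:4].round(3).tolist() if n=='scene' else '')
  cv2.imwrite('pics/k3.png',np.hstack(ims))
go(.5685,-.061,.046,23.6)
"
```

```text
scene [[[0.643, -0.121, -0.002], [0.634, -0.127, -0.001], [0.566, -0.058, 0.072], [0.571, -0.079, 0.057], [0.596, -0.129, 0.015]], [[0.605, -0.076, 0.034], [0.567, -0.044, 0.072], [0.558, -0.047, 0.074], [0.572, -0.08, 0.047], [0.592, -0.123, 0.011]], [[0.6, -0.069, 0.031], [0.566, -0.042, 0.065], [0.555, -0.044, 0.069], [0.59, -0.105, 0.014], [0.585, -0.114, 0.011]]]
top 
t 4.72 pos [ 0.5683 -0.0611  0.0467] yaw 23.61 tilt [0. 0.] w 0.0007 F [-0.1 -0.1 -0.7] ff 0.0 q7 0.62
shift [0.01 0.02 0.07] turn 0.0 T [[-0.4, 0.916, 0.0], [0.916, 0.4, 0.0], [0.0, 0.0, -1.0]]
```

View pics/k3.png

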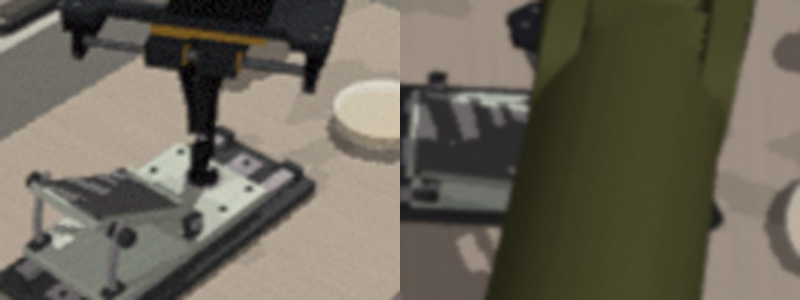

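```bash
python3 -c "
from h import *
s=dict(np.load('scene2.npz')); u,v=proj(s,[[.567,-.061,.06]])[0].astype(int); f=800/120
e=np.array([.916,.4,0]); t=np.array([.569,-.0626,.0755])
for d in (-.0435,.0435,-.0585,.0585): print(d,((proj(s,t+d*e)[0]-[u-60,v-45])*f).round())
P=cloud(s)
for a,b in ((267,165),(265,150),(545,205),(545,185),(408,255),(408,270)): print(a,b,P[int(v-45+b/f),int(u-60+a/f)].round(4))
s=dict(np.load('scene3.npz')); c=s['img'][v-45:v+45,u-60:u+60,::-1]
t=np.array([.5683,-.0611,.0467]); print('tcp now',((proj(s,t)[0]-[u-60,v-45])*f).round())
cv2.imwrite('pics/k4.png',cv2.resize(c,(800,600),interpolation=cv2.INTER_CUBIC))
P=cloud(s); 
for b in range(0,600,40): print(b,[P[int(v-45+b/f),int(u-60+a/f)].round(3).tolist() for a in (370,400,430)])
"
```

```text
-0.0435 [526. 282.]
0.0435 [282. 245.]
-0.0585 [569. 289.]
0.0585 [241. 238.]
267 165 [ 0.6068 -0.0365  0.117 ]
265 150 [ 0.6094 -0.0363  0.1214]
545 205 [ 0.5191 -0.0716  0.1192]
545 185 [ 0.5203 -0.0728  0.126 ]
408 255 [ 0.5726 -0.0693  0.0742]
408 270 [ 0.5687 -0.0644  0.0731]
tcp now [402. 331.]
0 [[0.562, -0.036, 0.196], [0.552, -0.04, 0.198], [0.547, -0.046, 0.197]]
40 [[0.564, -0.037, 0.18], [0.555, -0.043, 0.181], [0.544, -0.043, 0.185]]
80 [[0.56, -0.033, 0.169], [0.546, -0.031, 0.176], [0.538, -0.035, 0.177]]
120 [[0.573, -0.048, 0.141], [0.546, -0.032, 0.16], [0.538, -0.034, 0.163]]
160 [[0.573, -0.048, 0.125], [0.563, -0.054, 0.126], [0.555, -0.057, 0.128]]
200 [[0.574, -0.049, 0.108], [0.564, -0.055, 0.109], [0.559, -0.063, 0.107]]
240 [[0.572, -0.047, 0.093], [0.563, -0.053, 0.094], [0.561, -0.066, 0.087]]
280 [[0.635, -0.125, -0.0], [0.566, -0.058, 0.072], [0.571, -0.079, 0.057]]
320 [[0.595, -0.074, 0.031], [0.555, -0.044, 0.069], [0.59, -0.105, 0.014]]
360 [[0.576, -0.051, 0.037], [0.557, -0.045, 0.05], [0.558, -0.062, 0.038]]
400 [[0.565, -0.038, 0.032], [0.558, -0.046, 0.03], [0.549, -0.05, 0.032]]
440 [[0.541, -0.007, 0.048], [0.544, -0.03, 0.03], [0.537, -0.036, 0.03]]
480 [[0.534, 0.002, 0.04], [0.531, -0.013, 0.031], [0.525, -0.02, 0.029]]
520 [[0.528, 0.009, 0.031], [0.532, -0.013, 0.012], [0.524, -0.019, 0.013]]
560 [[0.528, 0.01, 0.013], [0.521, 0.0, 0.01], [0.517, -0.01, 0.004]]
```

View pics/k4.png

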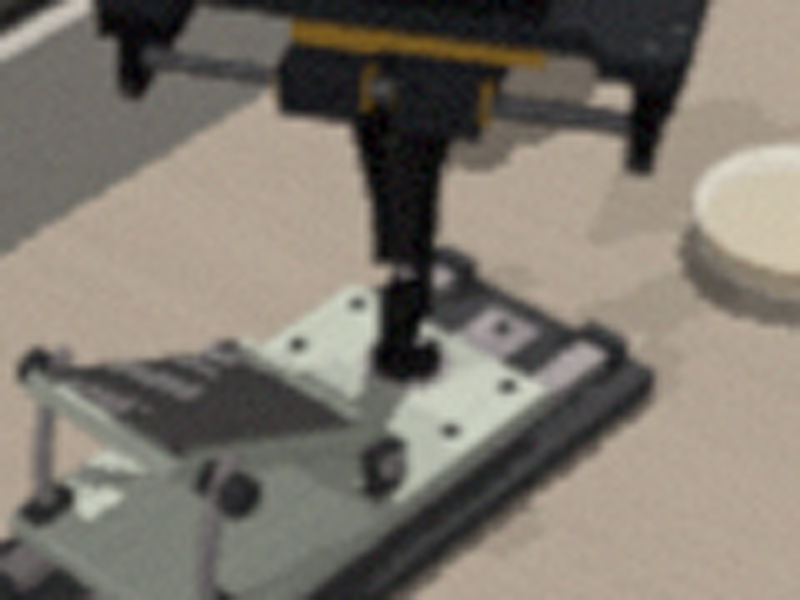

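The depth shows the actual fingertips at z≈0.086 while the reported TCP is at 0.047. The opened tips were also about 40 mm above the reported value. So the true tips sit about 39 mm above the reported height, and the fingers closed above the bar. The lateral position agrees. I'll reopen and go down by what was measured.

Call:
{"op": "send_rows", "data": {"rows": [[[0,0,0],0],[[0,0,0],0],[[0,0,0],0],[[0,0,0],0],[[0,0,0],0],[[0,0,0],0],[[0,0,0.7],0],[[0,0,1.2],0]], "grip": 120, "force": 3}}

```text
time_s: 5.72
tool_pos: [0.568, -0.061, 0.034]
tcp_rot: [-0.0, 0.547, 0.837, -0.0]
contact_force: [-0.7, 0.2, 0.3]
gripper_width: 0.0461
finger_force: 0.0
```

Call:
{"op": "send_rows", "data": {"rows": [[[0,0,0.6],0],[[0,0,1.2],0],[[0,0,1.8],0],[[0,0,2.2],0],[[0,0,2.2],0]]}}

```text
time_s: 6.35
tool_pos: [0.568, -0.0612, 0.0123]
tcp_rot: [-0.0, 0.548, 0.837, -0.0]
contact_force: [0.4, 0.3, 0.5]
gripper_width: 0.0463
finger_force: 0.0
```

```bash
python3 -c "
from h import *
from plant import arm,imaging
go(.5685,-.061,.008,23.6)
s=imaging.snapshot('scene');np.savez('scene4.npz',**s); P=cloud(s)
# finger points: black, height profile per side
u,v=proj(s,[[.5685,-.061,.06]])[0]; e=np.array([.916,.4,0]); print(u,v)
A=P[...,:2]-[.5685,-.061]; d=A@e[:2]; g=s['img'].max(-1)
for lo,hi in ((-.04,-.015),(.015,.04)):
  m=(d>lo)&(d<hi)&(np.hypot(A[...,0],A[...,1])<.05)&(g<60)&(P[...,2]>.035)&(P[...,2]<.12)
  q=P[m]; i=np.argsort(q[:,2])[:8]; print(m.sum(),q[i].round(4).tolist(), d[m].min(),d[m].max())
"
```

```text
t 6.35 pos [ 0.568  -0.0612  0.0123] yaw 23.6 tilt [-0.0006 -0.    ] w 0.0463 F [0.4 0.3 0.5] ff 0.0 q7 0.65
shift [-0.    0.05  0.43] turn 0.0 T [[-0.4, 0.916, -0.001], [0.916, 0.4, -0.0], [0.0, -0.001, -1.0]]
291.1541096974872 201.23173693936172
90 [[0.5389, -0.0637, 0.0528], [0.5421, -0.0796, 0.0531], [0.5418, -0.0637, 0.0543], [0.5357, -0.0632, 0.0547], [0.5371, -0.0688, 0.0564], [0.5382, -0.0627, 0.0567], [0.541, -0.0779, 0.0576], [0.5352, -0.0625, 0.0583]] -0.03767806770654444 -0.02225957541947234
126 [[0.5881, -0.0438, 0.053], [0.5894, -0.0417, 0.0536], [0.5899, -0.0535, 0.055], [0.5905, -0.0431, 0.0552], [0.5866, -0.0457, 0.0555], [0.5916, -0.0555, 0.056], [0.5893, -0.038, 0.056], [0.5915, -0.0406, 0.0562]] 0.02262156179294886 0.0353629967205311
```

The tips are now at z≈0.0525 and centred on the bar (inner faces at −22.3 and +22.6 mm). I'll go 6 mm lower and close.

Call:
{"op": "send_rows", "data": {"rows": [[[0,0,0.6],0],[[0,0,0.6],0],[[0,0,0.6],0],[[0,0,0.6],0],[[0,0,0.6],0],[[0,0,0.6],0],[[0,0,0.6],0]], "grip": 255, "force": 3}}

```text
time_s: 7.28
tool_pos: [0.5686, -0.0611, 0.0068]
tcp_rot: [0.0, 0.548, 0.837, 0.0]
contact_force: [1.4, -0.7, 0.3]
gripper_width: 0.0174
finger_force: 3.0
```

Call:
{"op": "send_rows", "data": {"rows": [[[0,0,0],0],[[0,0,0],0]], "force": 35}}

```text
time_s: 7.52
tool_pos: [0.5686, -0.0611, 0.0068]
tcp_rot: [0.0, 0.547, 0.837, 0.0]
contact_force: [2.2, 0.3, -0.6]
gripper_width: 0.0155
finger_force: 35.0
```

Call:
{"op": "send_rows", "data": {"rows": [[[0,0,0],0.12],[[0,0,0],0.26],[[0,0,0],0.4],[[0,0,0],0.54],[[0,0,0],0.68],[[0,0,0],0.82],[[0,0,0],0.96],[[0,0,0],1.08]]}}

```text
time_s: 8.52
tool_pos: [0.5696, -0.0613, 0.0069]
tcp_rot: [0.001, 0.901, 0.435, 0.001]
contact_force: [3.8, -0.5, -2.9]
gripper_width: 0.0156
finger_force: 35.0
```

Call:
{"op": "send_rows", "data": {"rows": [[[0,0,0],0.02],[[0,0,0],0.02]]}}

```text
time_s: 8.78
tool_pos: [0.5695, -0.0613, 0.007]
tcp_rot: [0.001, 0.904, 0.428, 0.001]
contact_force: [4.5, -1.2, -3.0]
gripper_width: 0.0151
finger_force: 35.0
```

```bash
python3 -c "
from h import *
from plant import arm,imaging
go(.5685,-.061,.007,-40)
st=arm.read_state(); print(st['wrist_torque'])
s=imaging.snapshot('scene');np.savez('scene5.npz',**s)
"; python3 m.py scene5.npz
```

```text
t 8.78 pos [ 0.5695 -0.0613  0.007 ] yaw -39.3 tilt [ 0.0024 -0.0006] w 0.0151 F [ 4.5 -1.2 -3. ] ff 35.0 q7 -0.37
shift [-0.04 -0.1  -0.  ] turn 0.012 T [[0.633, 0.774, 0.002], [0.774, -0.633, -0.001], [0.001, 0.002, -1.0]]
[-0.34530263 -1.05989852  0.13492764]
pad 246 [0.571  0.0386 0.0792] [-0.0274 -0.4529  0.8911] slope 26.985628720323028 az 86.5399836604596
knobtop 0 ((0.0, 0.0), (0.0, 0.0), 0.0) nan
knob 1 ((558.9690551757812, -48.26704025268555), (0.0, 0.0), 0.0) 0.055549194574938565
foot 1247 ((572.9930419921875, 0.0633087158203125), (174.14280700683594, 96.07189178466797), 87.01432037353516) 0.031430297883422
  return _methods._mean(a, axis=axis, dtype=dtype,
  ret = ret.dtype.type(ret / rcount)
```

Call:
{"op": "send_rows", "data": {"rows": [[[0,0,0],0],[[0,0,0],0],[[0,0,0],0],[[0,0,0],0],[[0,0,-2.5],0],[[0,0,-6],0],[[0,0,-10],0],[[0,0,-13],0]], "grip": 100, "force": 10}}

```text
time_s: 9.82
tool_pos: [0.5685, -0.0612, 0.1383]
tcp_rot: [0.0, 0.904, 0.427, 0.0]
contact_force: [-0.9, 0.8, 0.0]
gripper_width: 0.0528
finger_force: 0.0
```

```bash
python3 -c "
from h import *
from plant import arm,imaging
go(.498,.2443,.137,70)
s=imaging.snapshot('scene');np.savez('scene6.npz',**s)
"; python3 m.py scene6.npz
```

```text
t 9.82 pos [ 0.5685 -0.0612  0.1383] yaw -39.42 tilt [0.0008 0.0004] w 0.0528 F [-0.9  0.8  0. ] ff 0.0 q7 -0.47
shift [ 19.13 -24.85   0.14] turn 1.232 T [[0.635, 0.772, 0.001], [0.772, -0.635, 0.0], [0.001, 0.0, -1.0]]
pad 238 [0.5708 0.0399 0.0798] [-0.0234 -0.4552  0.8901] slope 27.118696658634338 az 87.06115201033336
knobtop 89 ((568.4187622070312, -60.065799713134766), (40.04677963256836, 14.492825508117676), 64.05069732666016) 0.07126289483600623
knob 148 ((568.4187622070312, -60.065799713134766), (40.04677963256836, 14.492825508117676), 64.05069732666016) 0.06831522628470954
foot 1270 ((573.4284057617188, 0.6357421875), (173.04922485351562, 96.36257934570312), 87.12591552734375) 0.03148171263567445
```

```bash
python3 -c "
from h import *
ims=[]
for n in ('scene1','scene6'):
  s=dict(np.load(n+'.npz')); P=cloud(s); u,v=proj(s,[[.5685,-.061,.06]])[0].astype(int)
  ims.append(cv2.resize(s['img'][v-22:v+22,u-22:u+22,::-1],(400,400),interpolation=cv2.INTER_CUBIC))
  m=(P[...,2]>.068)&(P[...,2]<.076)&(np.hypot(P[...,0]-.5685,P[...,1]+.061)<.028); q=P[m][:,:2]
  c=q.mean(0); V=np.linalg.svd(q-c,full_matrices=False)[2]; print(n,m.sum(),c,np.degrees(np.arctan2(V[0,1],V[0,0]))%180, (q-c).dot(V.T).min(0),(q-c).dot(V.T).max(0))
cv2.imwrite('pics/k6.png',np.hstack(ims))
"
```

```text
scene1 64 [ 0.56753103 -0.05939342] 114.1387549954767 [-0.02252015 -0.00549554] [0.01845502 0.00615092]
scene6 75 [ 0.56794564 -0.05961572] 64.3344818708793 [-0.02024186 -0.007913  ] [0.01940209 0.00486035]
```

View pics/k6.png

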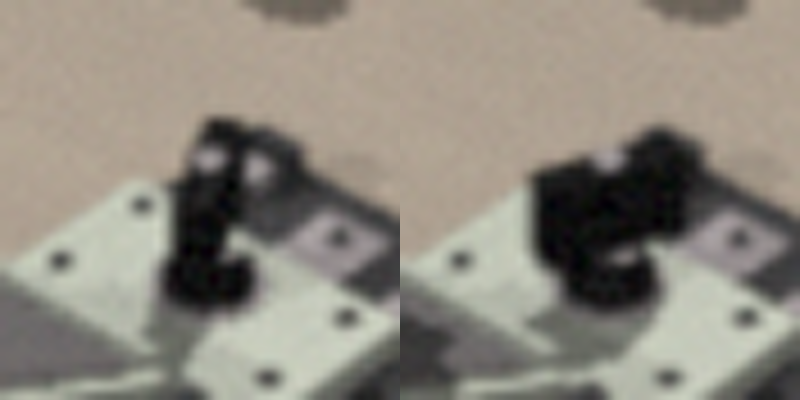

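The bar went from 114° to 64°, only about 0.87 rad, because it lagged in the fingers. The stage has not moved. I'll regrip harder, aligned with the bar, and turn further.

Call:
{"op": "send_rows", "data": {"rows": [[[0,0,3],-0.12],[[0,0,7],-0.23],[[0,0,11],-0.23],[[0,0,12.5],-0.23],[[0,0,13.1],-0.23],[[0,0,13.1],-0.23]]}}

```text
time_s: 10.62
tool_pos: [0.5691, -0.0613, 0.0065]
tcp_rot: [0.0, 0.849, 0.528, 0.001]
contact_force: [0.6, -0.7, 0.6]
gripper_width: 0.0529
finger_force: 0.0
```

Call:
{"op": "send_rows", "data": {"rows": [[[0,0,0],0],[[0,0,0],0],[[0,0,0],0],[[0,0,0],0],[[0,0,0],0],[[0,0,0],0],[[0,0,0],0]], "grip": 255, "force": 58}}

```text
time_s: 11.5
tool_pos: [0.5693, -0.0615, 0.0059]
tcp_rot: [0.001, 0.849, 0.528, 0.001]
contact_force: [3.2, -1.2, -2.5]
gripper_width: 0.0149
finger_force: 58.0
```

Call:
{"op": "send_rows", "data": {"rows": [[[0,0,0],0.1],[[0,0,0],0.2],[[0,0,0],0.3],[[0,0,0],0.36],[[0,0,0],0.36],[[0,0,0],0.36]]}}

```text
time_s: 12.25
tool_pos: [0.5694, -0.0616, 0.0059]
tcp_rot: [0.001, 0.93, 0.369, 0.001]
contact_force: [4.1, -2.5, -2.9]
gripper_width: 0.0146
finger_force: 58.0
```

```bash
python3 -c "
from h import *
from plant import arm
go(.5685,-.061,.007,-40)
st=arm.read_state(); print(st['wrist_torque'])
"
```

```text
t 12.25 pos [ 0.5694 -0.0616  0.0059] yaw -46.73 tilt [ 0.002  -0.0011] w 0.0146 F [ 4.1 -2.5 -2.9] ff 58.0 q7 -0.47
shift [-0.02 -0.1  -0.11] turn -0.117 T [[0.728, 0.685, 0.002], [0.685, -0.728, -0.001], [0.001, 0.002, -1.0]]
[-0.61227768 -1.02121728  0.48413251]
```

Call:
{"op": "send_rows", "data": {"rows": [[[0,0,0],0],[[0,0,0],0],[[0,0,0],0],[[0,0,0],0],[[0,0,-2.5],0],[[0,0,-6],0],[[0,0,-10],0],[[0,0,-13],0]], "grip": 100, "force": 10}}

```text
time_s: 13.25
tool_pos: [0.5685, -0.0611, 0.1373]
tcp_rot: [-0.0, 0.93, 0.368, 0.001]
contact_force: [0.9, 0.7, 0.3]
gripper_width: 0.0529
finger_force: 0.0
```

```bash
python3 -c "
from h import *
from plant import arm,imaging
go(.498,.2443,.137,70)
s=imaging.snapshot('scene');np.savez('scene7.npz',**s)
for n in ('scene1','scene6','scene7'):
  s=dict(np.load(n+'.npz')); P=cloud(s)
  m=(P[...,2]>.068)&(P[...,2]<.076)&(np.hypot(P[...,0]-.5685,P[...,1]+.061)<.028); q=P[m][:,:2]
  c=q.mean(0); V=np.linalg.svd(q-c,full_matrices=False)[2]; print(n,m.sum(),c,np.degrees(np.arctan2(V[0,1],V[0,0]))%180)
  q=P[(P[...,2]>.068)&(P[...,2]<.076)&(np.hypot(P[...,0]-.5685,P[...,1]+.061)<.1)]
"; python3 m.py scene7.npz
```

```text
t 13.25 pos [ 0.5685 -0.0611  0.1373] yaw -46.87 tilt [0.0009 0.0005] w 0.0529 F [0.9 0.7 0.3] ff 0.0 q7 -0.58
shift [ 15.73 -27.11   0.04] turn 1.102 T [[0.73, 0.684, 0.001], [0.684, -0.73, 0.001], [0.001, 0.0, -1.0]]
scene1 64 [ 0.56753103 -0.05939342] 114.1387549954767
scene6 75 [ 0.56794564 -0.05961572] 64.3344818708793
scene7 72 [ 0.56785184 -0.0607256 ] 57.74670317973986
pad 246 [0.5706 0.0395 0.0796] [-0.0255 -0.4554  0.8899] slope 27.13362539235494 az 86.79634339086665
knobtop 92 ((568.8218383789062, -61.42523193359375), (40.922943115234375, 14.396580696105957), 58.79534149169922) 0.0715174481658295
knob 149 ((568.9280395507812, -61.05976104736328), (41.6581916809082, 14.593602180480957), 58.79534149169922) 0.06758713307828179
foot 1267 ((573.2238159179688, 0.7115707397460938), (173.35684204101562, 95.84503173828125), 86.75257873535156) 0.03141647495513955
```

Call:
{"op": "send_rows", "data": {"rows": [[[2.5,-4.3,0],0.1],[[5,-8.7,0],0.25],[[7.7,-13.3,0],0.4],[[10.2,-17.7,0],0.55],[[12.6,-21.8,0],0.7],[[14.5,-25,0],0.85],[[15.5,-26.8,0],1],[[15.7,-27.1,0],1.1]], "grip": 0}}

```text
time_s: 14.3
tool_pos: [0.4963, 0.2463, 0.1352]
tcp_rot: [0.0, 0.985, -0.173, -0.0]
contact_force: [0.2, 1.0, 0.5]
gripper_width: 0.0869
finger_force: 0.0
```

```bash
python3 -c "
from h import *
from plant import arm,imaging
go(.498,.2443,.02,70)
ims=[]
for n in ('top','scene'):
  s=imaging.snapshot(n);np.savez(n+'8.npz',**s); P=cloud(s)
  m=(P[...,2]>.068)&(P[...,2]<.076)&(np.hypot(P[...,0]-.5685,P[...,1]+.061)<.028); q=P[m][:,:2]
  c=q.mean(0); V=np.linalg.svd(q-c,full_matrices=False)[2]; print(n,m.sum(),c,np.degrees(np.arctan2(V[0,1],V[0,0]))%180)
s=dict(np.load('top0.npz'));P=cloud(s)
m=(P[...,2]>.068)&(P[...,2]<.076)&(np.hypot(P[...,0]-.5685,P[...,1]+.061)<.028); q=P[m][:,:2]
c=q.mean(0); V=np.linalg.svd(q-c,full_matrices=False)[2]; print('top0',m.sum(),c,np.degrees(np.arctan2(V[0,1],V[0,0]))%180)
for n in ('top0','top8'):
  s=dict(np.load(n+'.npz')); u,v=298,209; ims.append(cv2.resize(s['img'][v-20:v+20,u-20:u+20,::-1],(400,400),interpolation=cv2.INTER_CUBIC))
cv2.imwrite('pics/k8.png',np.hstack(ims))
"
```

```text
t 14.3 pos [0.4963 0.2463 0.1352] yaw -109.88 tilt [-0.001  0.   ] w 0.0869 F [0.2 1.  0.5] ff 0.0 q7 -2.29
shift [ 0.24  0.12 11.52] turn 0.002 T [[0.94, -0.34, -0.001], [-0.34, -0.94, 0.0], [-0.001, 0.0, -1.0]]
top 92 [ 0.56719604 -0.06176459] 56.922285919587054
scene 74 [ 0.56785806 -0.0604495 ] 57.51038782180676
top0 92 [ 0.56767402 -0.06154038] 115.4121566418511
```

View pics/k8.png

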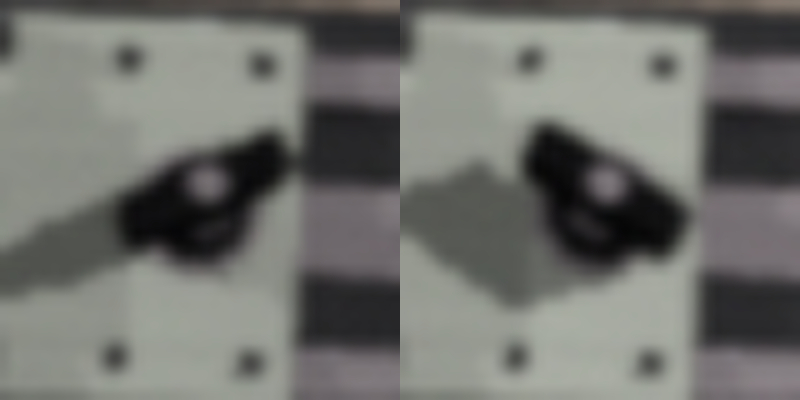

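The top view shows the bar turned from 115.4° to 56.9°, which is 1.02 rad plus the starting value, so the clamp is tight, and the stage is where it was. Next I'll go down over the rib.

Call:
{"op": "send_rows", "data": {"rows": [[[0.2,0.1,3],0],[[0.2,0.1,7],0],[[0.2,0.1,10],0],[[0.2,0.1,11.5],0],[[0.2,0.1,11.5],0]]}}

```text
time_s: 15.02
tool_pos: [0.4988, 0.2416, 0.0201]
tcp_rot: [0.001, 0.985, -0.173, -0.0]
contact_force: [1.1, 0.4, -0.1]
gripper_width: 0.0869
finger_force: 0.0
```

```bash
cat > f.py <<'E'
from h import *
from plant import imaging
go(.498,.2443,-.019,70)
s=imaging.snapshot('scene');np.savez('scene9.npz',**s); P=cloud(s)
u,v=proj(s,[[.498,.2443,.04]])[0].astype(int); print(u,v)
a=np.radians(70); e=np.array([np.cos(a),np.sin(a)]); l=np.array([-e[1],e[0]]); A=P[...,:2]-[.498,.2443]; d=A@e; x=A@l; g=s['img'].max(-1)
for lo,hi in ((-.07,-.015),(.015,.07)):
  m=(d>lo)&(d<hi)&(abs(x)<.03)&(g<70)&(P[...,2]>.03)&(P[...,2]<.15)
  q=P[m]; i=np.argsort(q[:,2])[:8]; print(m.sum(),"lowest",q[i].round(3).tolist(),"d",d[m].min(),d[m].max(),"x",np.percentile(x[m],[2,98]))
m=(abs(d)<.015)&(abs(x)<.035)&(P[...,2]>.04)&(P[...,2]<.05); print("rib",m.sum(),"d",np.percentile(d[m],[2,50,98]),"x",np.percentile(x[m],[2,50,98]))
cv2.imwrite('pics/s9.png',cv2.resize(s['img'][v-60:v+30,u-60:u+60,::-1],(800,600),interpolation=cv2.INTER_CUBIC))
E
python3 f.py
```

```text
t 15.03 pos [0.4988 0.2416 0.0201] yaw -109.88 tilt [-0.0011 -0.0012] w 0.0869 F [ 1.1  0.4 -0.1] ff 0.0 q7 -2.18
shift [-0.16 -0.23  3.91] turn 0.002 T [[0.94, -0.34, -0.001], [-0.34, -0.94, -0.001], [-0.001, 0.001, -1.0]]
217 306
426 lowest [[0.472, 0.197, 0.058], [0.474, 0.198, 0.059], [0.476, 0.201, 0.06], [0.474, 0.2, 0.06], [0.472, 0.197, 0.061], [0.474, 0.2, 0.062], [0.473, 0.199, 0.063], [0.475, 0.201, 0.063]] d -0.06983433882994314 -0.015359235690308275 x [-0.02780652  0.02955273]
169 lowest [[0.507, 0.288, 0.058], [0.506, 0.291, 0.059], [0.507, 0.289, 0.059], [0.506, 0.286, 0.06], [0.506, 0.287, 0.061], [0.506, 0.292, 0.061], [0.507, 0.289, 0.061], [0.507, 0.291, 0.062]] d 0.0152276651140402 0.06894675889963947 x [0.00589795 0.02983838]
rib 160 d [-0.00612122  0.00075965  0.00618483] x [-0.02023478  0.0022713   0.02176815]
```

View pics/s9.png

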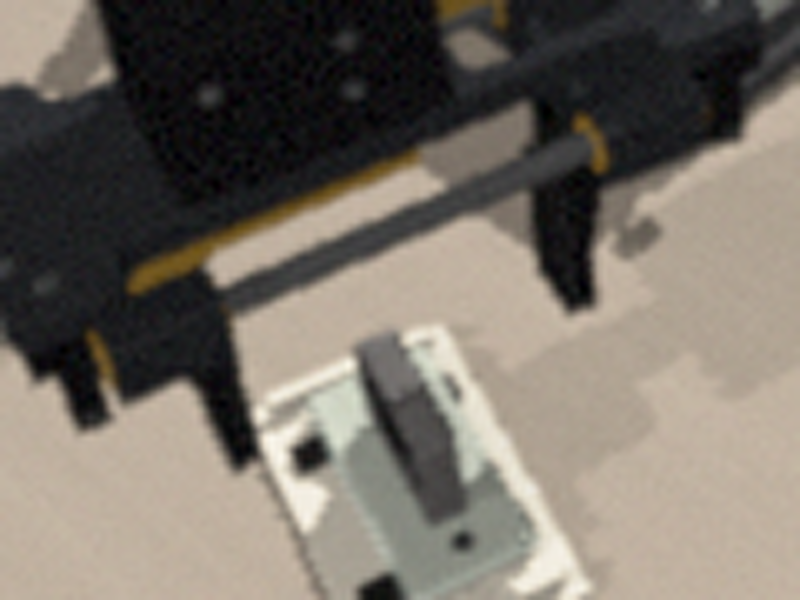

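The scene crop shows the fingers, at (240,450) and (575,300), straddling the rib at about (410,420). The rib is centred on my estimate and the tips are at z≈0.058. I'll correct 2 mm, go down and grip.

Call:
{"op": "send_rows", "data": {"rows": [[[-0.15,-0.25,0.5],0],[[-0.15,-0.25,1.5],0],[[-0.15,-0.25,2.5],0],[[-0.15,-0.25,3.3],0],[[-0.15,-0.25,3.7],0],[[-0.15,-0.25,3.7],0]], "grip": 140, "force": 5}}

```text
time_s: 15.82
tool_pos: [0.4985, 0.245, -0.0167]
tcp_rot: [0.0, 0.985, -0.173, -0.0]
contact_force: [-0.3, -0.3, 0.2]
gripper_width: 0.041
finger_force: 0.0
```

Call:
{"op": "send_rows", "data": {"rows": [[[0,0,0],0],[[0,0,0],0],[[0,0,0],0],[[0,0,0],0],[[0,0,0],0],[[0,0,0],0]], "grip": 255, "force": 15}}

```text
time_s: 16.58
tool_pos: [0.4987, 0.2453, -0.0162]
tcp_rot: [-0.0, 0.985, -0.173, 0.0]
contact_force: [-1.1, -0.5, 1.8]
gripper_width: 0.012
finger_force: 15.0
```

The rib is held at an opening of 12.0 mm. Now I'll lift.

Call:
{"op": "send_rows", "data": {"rows": [[[0,0,-0.5],0],[[0,0,-1.5],0],[[0,0,-3],0],[[0,0,-5],0],[[0,0,-8],0],[[0,0,-11],0],[[0,0,-13.5],0],[[0,0,-15],0]]}}

```text
time_s: 17.58
tool_pos: [0.4995, 0.2455, 0.1362]
tcp_rot: [-0.001, 0.985, -0.173, 0.001]
contact_force: [-0.8, 0.3, -1.1]
gripper_width: 0.0118
finger_force: 15.0
```

Run:
```python
from h import *
from plant import imaging
go(.5734,.0269,.13,-3.2)
s=imaging.snapshot('scene'); P=cloud(s)
A=P[...,:2]-[.4987,.2453]; z=P[...,2]
m=(np.hypot(A[...,0],A[...,1])<.045)&(z>.1)&(z<.185)
q=P[m]; print(m.sum(),np.percentile(q[:,2],[1,5,50,95])); 
u,v=proj(s,[[.4987,.2453,.17]])[0].astype(int)
cv2.imwrite('pics/s10.png',cv2.resize(s['img'][max(v-40,0):v+50,u-60:u+60,::-1],(800,600),interpolation=cv2.INTER_CUBIC))
# back-plate plane: light pixels
g=s['img'].min(-1); p=P[m&(g>90)]; c=p.mean(0); n=np.linalg.svd(p-c,full_matrices=False)[2][2]; print(len(p),c,n*np.sign(n[2]))
```

```text
t 17.57 pos [0.4995 0.2455 0.1362] yaw -109.91 tilt [0.0021 0.0022] w 0.0118 F [-0.8  0.3 -1.1] ff 15.0 q7 -2.28
shift [14.39 18.04  0.58] turn 1.279 T [[0.94, -0.341, 0.002], [-0.341, -0.94, 0.002], [0.001, -0.003, -1.0]]
622 [0.16027786 0.16187598 0.16639699 0.1818234 ]
475 [0.48595048 0.25503871 0.16575584] [-0.01743329  0.03270008  0.99931316]
```

The slide is lifted level, with its back at z≈0.166. I'll carry it to the stage and turn it 1.86 rad counter-clockwise, which suits joint 7.

Call:
{"op": "send_rows", "data": {"rows": [[[0.5,0.6,0],-0.05],[[1.7,2.1,0],-0.18],[[3.4,4.3,0],-0.35],[[5.2,6.5,0],-0.53],[[7,8.7,0],-0.71],[[8.8,11,0],-0.89],[[10.6,13.3,0],-1.07],[[12.2,15.3,0],-1.25]]}}

```text
time_s: 18.62
tool_pos: [0.561, 0.0585, 0.1333]
tcp_rot: [-0.0, 0.899, 0.439, -0.0]
contact_force: [0.2, 0.3, -1.3]
gripper_width: 0.0118
finger_force: 15.0
```

```bash
python3 -c "
from h import *
go(.5734,.0269,.10,-3.2)"
```

```text
t 18.62 pos [0.561  0.0585 0.1333] yaw -37.97 tilt [-0.0008 -0.0004] w 0.0118 F [ 0.2  0.3 -1.3] ff 15.0 q7 -0.67
shift [-1.73  2.92  3.33] turn -0.607 T [[0.615, 0.788, -0.001], [0.788, -0.615, -0.0], [-0.001, -0.0, -1.0]]
```

Call:
{"op": "send_rows", "data": {"rows": [[[-0.5,0.8,0],-0.13],[[-1,1.7,0],-0.29],[[-1.5,2.5,0.8],-0.45],[[-1.7,2.9,1.8],-0.57],[[-1.7,2.9,2.8],-0.607],[[-1.7,2.9,3.3],-0.607],[[-1.7,2.9,3.3],-0.607],[[-1.7,2.9,3.3],-0.607]]}}

```text
time_s: 19.62
tool_pos: [0.5737, 0.0286, 0.101]
tcp_rot: [0.0, 0.728, 0.685, 0.0]
contact_force: [1.6, -0.4, -1.0]
gripper_width: 0.0119
finger_force: 15.0
```

```bash
cat > v.py <<'E'
from h import *
from plant import imaging
import sys
np.set_printoptions(precision=4,suppress=True)
go(*[float(a) for a in sys.argv[2:6]])
s=imaging.snapshot('scene'); np.savez(sys.argv[1]+'.npz',**s); P=cloud(s).reshape(-1,3); g=s['img'].reshape(-1,3)
k=np.array([.5685,-.061]); az=np.radians(86.8); a=np.array([np.cos(az),np.sin(az)]); l=np.array([-a[1],a[0]]); sl=np.radians(27.1)
al=(P[:,:2]-k)@a-.054; la=(P[:,:2]-k)@l; h=P[:,2]-.044
t=al*np.cos(sl)+h*np.sin(sl); n=-al*np.sin(sl)+h*np.cos(sl)
# back of the slide: light greenish pixels above the pad
lo=float(sys.argv[6]) if len(sys.argv)>6 else .0125
m=(abs(la)<.032)&(t>-.01)&(t<.11)&(n>lo)&(n<.07)&(g.min(1)>85)
q=np.c_[t,la,n][m]
for _ in range(4):
    c=np.median(q,0); w=np.linalg.svd(q-q.mean(0),full_matrices=False)[2][2]; w*=np.sign(w[2]); r=(q-q.mean(0))@w; q=q[abs(r)<max(2*r.std(),.001)]
print("back",len(q),"t",np.percentile(q[:,0],[1,50,99])*1e3,"lat",np.percentile(q[:,1],[1,50,99])*1e3,"n",np.percentile(q[:,2],[2,50,98])*1e3,"normal",w,"res",r.std()*1e3,"pitch deg",np.degrees(np.arctan2(w[0],w[2])))
print("rect t/lat mm",cv2.minAreaRect((q[:,:2]*1000).astype(np.float32)))
u,v=proj(s,[[.5735,.0284,.09]])[0].astype(int)
cv2.imwrite('pics/'+sys.argv[1]+'.png',cv2.resize(s['img'][v-45:v+45,u-60:u+60,::-1],(800,600),interpolation=cv2.INTER_CUBIC))
E
python3 v.py p1 .5734 .0269 .0676 -3.2
```

```text
t 19.62 pos [0.5737 0.0286 0.101 ] yaw -3.5 tilt [0.0005 0.0001] w 0.0119 F [ 1.6 -0.4 -1. ] ff 15.0 q7 0.0
shift [-0.17 -0.02  3.34] turn -0.005 T [[0.061, 0.998, 0.001], [0.998, -0.061, 0.0], [0.0, 0.0, -1.0]]
back 263 t [  2.3705  90.3928 104.7914] lat [-23.0146   7.9097  18.5176] n [13.4519 50.1482 68.7269] normal [-0.1543 -0.6784  0.7183] res 8.385977740540847 pitch deg -12.125355057311408
rect t/lat mm ((52.404579162597656, -2.1285247802734375), (107.71356201171875, 42.17571258544922), 5.5775299072265625)
```

View pics/p1.png

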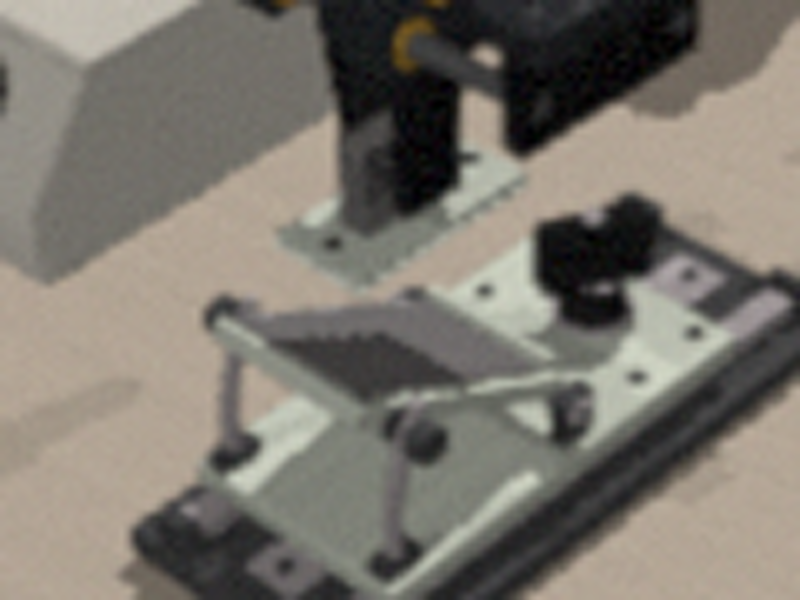

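The crop shows the slide level above the face, its long side uphill, and clear of both arcs. I have now viewed 12 pictures against the limit of 10, so I'll view no more and work from depth numbers and forces only.

Call:
{"op": "send_rows", "data": {"rows": [[[-0.1,0,1],0],[[-0.15,0,2],0],[[-0.15,0,2.7],0],[[-0.15,0,3],0],[[-0.15,0,3.1],0],[[-0.15,0,3.1],0]], "force": 8}}

```text
time_s: 20.42
tool_pos: [0.5736, 0.027, 0.0698]
tcp_rot: [0.0, 0.728, 0.685, 0.0]
contact_force: [-0.5, -0.6, -0.6]
gripper_width: 0.0121
finger_force: 8.0
```

Call:
{"op": "send_rows", "data": {"rows": [[[0,0,0.1],0],[[0,0,0.2],0],[[0,0,0.2],0],[[0,0,0.2],0]]}}

```text
time_s: 20.92
tool_pos: [0.5736, 0.027, 0.0679]
tcp_rot: [0.0, 0.728, 0.685, 0.0]
contact_force: [-0.5, -1.1, 1.4]
gripper_width: 0.0118
finger_force: 8.0
```

```bash
python3 -c "
from h import *
go(.5734,.0269,.0676,-3.2)"
```

```text
t 20.93 pos [0.5736 0.027  0.0679] yaw -3.5 tilt [0.0006 0.0002] w 0.0118 F [-0.5 -1.1  1.4] ff 8.0 q7 0.03
shift [-0.01 -0.02  0.03] turn -0.005 T [[0.061, 0.998, 0.001], [0.998, -0.061, 0.0], [0.0, 0.001, -1.0]]
```

Contact came where predicted (reported z 0.068, force up and downhill). Now I'll lay the slide down by moving along the arc about its uphill edge.

Call:
{"op": "send_rows", "data": {"rows": [[[-0.1,0,0.03],0],[[-0.2,0,0.15],0],[[-0.32,0,0.3],0],[[-0.42,0,0.42],0],[[-0.5,0,0.55],0],[[-0.5,0,0.55],0]]}}

```text
time_s: 21.68
tool_pos: [0.573, 0.0218, 0.062]
tcp_rot: [0.0, 0.728, 0.685, -0.0]
contact_force: [0.4, -0.3, 0.1]
gripper_width: 0.0116
finger_force: 8.0
```

```bash
cat > w.py <<'E'
# slide back seen in the stage's own coordinates: light points around the rib, level-independent fit
from h import *
from plant import imaging
np.set_printoptions(precision=4,suppress=True)
go(.5728,.0161,.0467,-3.2)
s=imaging.snapshot('scene'); P=cloud(s).reshape(-1,3); g=s['img'].reshape(-1,3)
from plant import arm
p=arm.read_state()['tool_pos']; k=np.array([.5685,-.061]); az=np.radians(86.8); a=np.array([np.cos(az),np.sin(az)]); l=np.array([-a[1],a[0]])
al=(P[:,:2]-k)@a; la=(P[:,:2]-k)@l; z=P[:,2]; gal=(p[:2]-k)@a; gz=p[2]+.0575
face=.044+(al-.054+.00456)/np.cos(np.radians(27.1))*np.sin(np.radians(27.1))+.0089
# back plane passes 27 mm from G; seek points within a slab 22..32 mm from G along best pitch
best=None
for th in np.arange(-5,36,.5):
    c,si=np.cos(np.radians(th)),np.sin(np.radians(th))
    n=-(al-gal)*si+(z-gz)*c; t=(al-gal)*c+(z-gz)*si
    m=(abs(n+.027)<.0025)&(abs(t)<.039)&(abs(la)<.024)&(z>face+.002)&(g.min(1)>80)
    if best is None or m.sum()>best[0]: best=(m.sum(),th,m,t)
N,th,m,t=best; q=np.c_[al,la,z][m]; c=q.mean(0); w=np.linalg.svd(q-c,full_matrices=False)[2][2]; w*=np.sign(w[2])
print("N",N,"scan",th,"fit pitch",np.degrees(np.arctan2(-w[0],w[2])),"roll",np.degrees(np.arctan2(w[1],w[2])),"t",np.percentile(t[m],[1,99])*1e3,"lat",np.percentile(la[m],[1,99])*1e3)
sl=np.radians(27.1); h=z-.044; tt=(al-.054)*np.cos(sl)+h*np.sin(sl); nn=-(al-.054)*np.sin(sl)+h*np.cos(sl)
print("in plate coords: t",np.percentile(tt[m],[1,99])*1e3,"n",np.percentile(nn[m],[3,50,97])*1e3)
E
python3 w.py
```

```text
t 21.68 pos [0.573  0.0218 0.062 ] yaw -3.5 tilt [-0.0001 -0.0003] w 0.0116 F [ 0.4 -0.3  0.1] ff 8.0 q7 0.04
shift [-0.57  0.01  1.53] turn -0.005 T [[0.061, 0.998, -0.0], [0.998, -0.061, -0.0], [-0.0, -0.0, -1.0]]
N 206 scan 5.0 fit pitch 6.2053693570122075 roll 1.2472452451381644 t [-36.0947  38.1924] lat [-18.1092  19.1628]
in plate coords: t [16.3856 84.9669] n [13.89   22.8255 41.352 ]
```

Call:
{"op": "send_rows", "data": {"rows": [[[-0.12,0,0.2],0],[[-0.25,0,0.43],0],[[-0.35,0,0.65],0],[[-0.43,0,0.85],0],[[-0.48,0,1],0],[[-0.52,0,1.15],0],[[-0.52,0,1.15],0]]}}

```text
time_s: 22.6
tool_pos: [0.5727, 0.0167, 0.0505]
tcp_rot: [0.0, 0.728, 0.685, -0.0]
contact_force: [0.2, 0.2, 0.6]
gripper_width: 0.0122
finger_force: 8.0
```

```bash
python3 w.py
```

```text
t 22.6 pos [0.5727 0.0167 0.0505] yaw -3.5 tilt [-0.0002 -0.0002] w 0.0122 F [0.2 0.2 0.6] ff 8.0 q7 0.06
shift [-0.06  0.02  0.38] turn -0.005 T [[0.061, 0.998, -0.0], [0.998, -0.061, -0.0], [-0.0, -0.0, -1.0]]
N 172 scan 19.5 fit pitch 19.74268696788792 roll 1.604984232008601 t [-37.0263  35.1795] lat [-17.9508  18.8832]
in plate coords: t [ 9.9429 81.4615] n [12.6004 18.1811 23.9322]
```

Call:
{"op": "send_rows", "data": {"rows": [[[-0.03,0,0.12],0],[[-0.06,0,0.25],0],[[-0.08,0,0.35],0],[[-0.08,0,0.42],0],[[-0.08,0,0.42],0]]}}

```text
time_s: 23.28
tool_pos: [0.5732, 0.0159, 0.0476]
tcp_rot: [0.0, 0.728, 0.685, 0.0]
contact_force: [-2.9, 0.4, 7.8]
gripper_width: 0.0114
finger_force: 8.0
```

```bash
python3 w.py
```

```text
t 23.27 pos [0.5732 0.0159 0.0476] yaw -3.5 tilt [0.0006 0.0005] w 0.0114 F [-2.9  0.4  7.8] ff 8.0 q7 0.07
shift [ 0.02 -0.04  0.09] turn -0.005 T [[0.061, 0.998, 0.001], [0.998, -0.061, 0.0], [0.001, 0.001, -1.0]]
N 163 scan 23.5 fit pitch 23.079085337300725 roll 1.900205733646404 t [-38.0668  34.6775] lat [-18.2942  18.7271]
in plate coords: t [ 8.7495 81.2706] n [13.1296 17.1976 20.3377]
```

The slide has reached about 23° and now carries 7.8 N. Its lower edge is 14 mm out, which is the height of the ledge top, so it seems to rest on the ledge. I'll lift, shift 5 mm uphill and lower again.

Call:
{"op": "send_rows", "data": {"rows": [[[0,0,-0.2],0],[[0.1,0,-0.4],0],[[0.3,0,-0.5],0],[[0.5,0,-0.6],0],[[0.5,0,-0.5],0],[[0.5,0,-0.4],0],[[0.5,0,-0.4],0]]}}

```text
time_s: 24.2
tool_pos: [0.573, 0.0209, 0.0504]
tcp_rot: [-0.0, 0.728, 0.685, -0.0]
contact_force: [-0.0, -0.2, -0.9]
gripper_width: 0.0123
finger_force: 8.0
```

```bash
python3 w.py
```

```text
t 24.2 pos [0.573  0.0209 0.0504] yaw -3.5 tilt [-0.0001 -0.    ] w 0.0123 F [-0.  -0.2 -0.9] ff 8.0 q7 0.05
shift [-0.48  0.01  0.37] turn -0.005 T [[0.061, 0.998, -0.0], [0.998, -0.061, -0.0], [-0.0, -0.0, -1.0]]
N 161 scan 22.5 fit pitch 22.45478816596015 roll 1.7636093923730984 t [-38.739  35.483] lat [-18.6979  18.7635]
in plate coords: t [13.3165 87.2048] n [12.6543 17.0357 20.6266]
```

Call:
{"op": "send_rows", "data": {"rows": [[[-0.05,0,0.1],0],[[-0.1,0,0.2],0],[[-0.12,0,0.25],0],[[-0.12,0,0.25],0]]}}

```text
time_s: 24.75
tool_pos: [0.5732, 0.0197, 0.0481]
tcp_rot: [0.0, 0.728, 0.685, 0.0]
contact_force: [0.6, -0.2, 2.2]
gripper_width: 0.0121
finger_force: 8.0
```

```bash
python3 w.py
```

```text
t 24.75 pos [0.5732 0.0197 0.0481] yaw -3.5 tilt [ 0.0005 -0.    ] w 0.0121 F [ 0.6 -0.2  2.2] ff 8.0 q7 0.06
shift [-0.36 -0.02  0.14] turn -0.005 T [[0.061, 0.998, 0.001], [0.998, -0.061, -0.0], [0.0, 0.001, -1.0]]
N 156 scan 25.0 fit pitch 24.360789633588972 roll 2.483622481784909 t [-37.1089  34.5484] lat [-19.0159  18.5319]
in plate coords: t [13.9389 85.4856] n [12.2112 16.4206 18.1164]
```

Call:
{"op": "send_rows", "data": {"rows": [[[-0.03,0,0.08],0],[[-0.05,0,0.15],0],[[-0.05,0,0.2],0],[[-0.05,0,0.2],0]]}}

```text
time_s: 25.3
tool_pos: [0.5734, 0.0193, 0.0471]
tcp_rot: [0.0, 0.728, 0.685, 0.0]
contact_force: [-1.9, -1.2, 8.3]
gripper_width: 0.0117
finger_force: 8.0
```

```bash
python3 w.py
```

```text
t 25.3 pos [0.5734 0.0193 0.0471] yaw -3.49 tilt [0.0007 0.0005] w 0.0117 F [-1.9 -1.2  8.3] ff 8.0 q7 0.06
shift [-0.32 -0.04  0.04] turn -0.005 T [[0.061, 0.998, 0.001], [0.998, -0.061, 0.001], [0.001, 0.001, -1.0]]
N 154 scan 27.0 fit pitch 26.283065199193512 roll 2.380166255275417 t [-37.8177  34.3451] lat [-18.6118  18.745 ]
in plate coords: t [13.2054 85.363 ] n [12.6865 16.0999 17.1625]
```

The slide is flush: the back is 16.1 mm out as it should be, pitch is about 26.3 to 27°, and the force is 8 N. Its lower edge is still about 6 mm above the ledge. I'll hold it firmer, ease off and slide it downhill.

Call:
{"op": "send_rows", "data": {"rows": [[[0,0,0],0],[[0,0,-0.1],0],[[0,0,-0.22],0],[[-0.09,0,-0.18],0],[[-0.18,0,-0.13],0],[[-0.27,0,-0.08],0],[[-0.36,0,-0.04],0],[[-0.36,0,-0.04],0]], "force": 20}}

```text
time_s: 26.35
tool_pos: [0.5727, 0.0174, 0.0467]
tcp_rot: [-0.001, 0.728, 0.686, 0.001]
contact_force: [-2.5, 4.8, 3.6]
gripper_width: 0.0119
finger_force: 20.0
```

```bash
python3 w.py
```

```text
t 26.35 pos [0.5727 0.0174 0.0467] yaw -3.44 tilt [-0.0001  0.0021] w 0.0119 F [-2.5  4.8  3.6] ff 20.0 q7 0.07
shift [-0.13  0.02 -0.  ] turn -0.004 T [[0.06, 0.998, -0.0], [0.998, -0.06, 0.002], [0.002, -0.0, -1.0]]
N 155 scan 27.0 fit pitch 26.131452375765953 roll 2.729527087509971 t [-37.8371  34.06  ] lat [-17.5388  18.8334]
in plate coords: t [11.3466 83.241 ] n [13.0935 16.7201 17.7133]
```

The force is now almost purely tangential (5.9 N along the slope, 1 N normal), so the lower edge is against the ledge. I'll press onto the face while easing the push along the slope.

Call:
{"op": "send_rows", "data": {"rows": [[[0.05,0,0.05],0],[[0.08,0,0.1],0],[[0.1,0,0.14],0],[[0.1,0,0.14],0],[[0.1,0,0.14],0]]}}

```text
time_s: 27.02
tool_pos: [0.5731, 0.0176, 0.0462]
tcp_rot: [-0.0, 0.728, 0.685, 0.001]
contact_force: [-4.0, 4.3, 10.8]
gripper_width: 0.0117
finger_force: 20.0
```

```bash
python3 w.py
```

```text
t 27.02 pos [0.5731 0.0176 0.0462] yaw -3.46 tilt [0.0004 0.0017] w 0.0117 F [-4.   4.3 10.8] ff 20.0 q7 0.07
shift [-0.16 -0.02 -0.05] turn -0.005 T [[0.06, 0.998, 0.0], [0.998, -0.06, 0.002], [0.002, 0.0, -1.0]]
N 160 scan 27.0 fit pitch 26.34417327869545 roll 2.3495094000264443 t [-38.1024  33.9831] lat [-18.3953  18.7175]
in plate coords: t [11.0867 83.1701] n [12.7317 16.2106 17.2148]
```

Call:
{"op": "send_rows", "data": {"rows": [[[0,-0.05,0],0],[[0,-0.1,0],0],[[0,-0.1,0],0],[[0,-0.1,0],0]]}}

```text
time_s: 27.58
tool_pos: [0.5731, 0.0176, 0.0463]
tcp_rot: [0.0, 0.728, 0.685, 0.001]
contact_force: [-1.1, 4.1, 6.6]
gripper_width: 0.0114
finger_force: 20.0
```

```bash
cat >> w.py <<'E'
# interior points only: plane in plate coordinates
tc=(tt[m].max()+tt[m].min())/2; lc=(la[m].max()+la[m].min())/2
i=m&(abs(tt-tc)<.031)&(abs(la-lc)<.0145)&(abs(nn-.016)<.0025)
A=np.c_[tt[i]-tc,la[i]-lc,np.ones(i.sum())]; x,*_=np.linalg.lstsq(A,nn[i],rcond=None); r=nn[i]-A@x
print("interior",i.sum(),"slope t,lat deg",np.degrees(x[:2]),"n0 mm",x[2]*1e3,"sd",r.std()*1e3,"centre t,lat",tc*1e3,lc*1e3)
print("rect",cv2.minAreaRect((np.c_[tt,la][m&(nn>.0145)]*1000).astype(np.float32)))
pm=(g.max(1)<140)&(abs(la)<.026)&(tt>.015)&(tt<.1)&(abs(nn-.010)<.0015)
A=np.c_[tt[pm]-.05,la[pm],np.ones(pm.sum())]; x,*_=np.linalg.lstsq(A,nn[pm],rcond=None); print("pad",pm.sum(),np.degrees(x[:2]),x[2]*1e3)
q=P[(abs(P[:,2]-.0315)<.0025)&(abs(P[:,0]-.572)<.13)&(abs(P[:,1]+.02)<.13)]; print("foot",cv2.minAreaRect((q[:,:2]*1000).astype(np.float32)))
E
python3 w.py
```

```text
t 27.57 pos [0.5731 0.0176 0.0463] yaw -3.46 tilt [0.0025 0.0013] w 0.0114 F [-1.1  4.1  6.6] ff 20.0 q7 0.06
shift [-0.15 -0.02 -0.04] turn -0.005 T [[0.06, 0.998, 0.003], [0.998, -0.06, 0.001], [0.001, 0.002, -1.0]]
N 161 scan 26.5 fit pitch 25.84084550699039 roll 2.9114335132614335 t [-37.6342  34.0185] lat [-17.9539  18.878 ]
in plate coords: t [11.4011 83.0266] n [12.4528 16.1817 17.1602]
interior 54 slope t,lat deg [-0.2282 -0.2737] n0 mm 16.53706095736087 sd 0.41602674059742845 centre t,lat 47.339469781274865 0.31294443735580857
rect ((46.75517272949219, -0.018970489501953125), (37.06845474243164, 72.8761978149414), 89.36158752441406)
pad 146 [-0.158  -0.5312] 10.446884818297294
foot ((572.9906005859375, 0.38414764404296875), (172.86216735839844, 95.13469696044922), 86.82069396972656)
```

The slide lies parallel to the pad within 0.4°. Its back is 6.1 mm above the pad, its long side is 0.6° off uphill, it is centred, and the stage is where it was. I'll press slightly more and check that it stays steady.

Call:
{"op": "send_rows", "data": {"rows": [[[0,0,0.05],0],[[0,0,0.05],0],[[0,0,0.05],0],[[0,0,0.05],0],[[0,0,0.05],0],[[0,0,0.05],0],[[0,0,0.05],0],[[0,0,0.05],0]]}}

```text
time_s: 28.62
tool_pos: [0.5731, 0.0176, 0.0462]
tcp_rot: [0.0, 0.728, 0.685, 0.001]
contact_force: [-2.5, 4.3, 10.9]
gripper_width: 0.0119
finger_force: 20.0
```

Call:
{"op": "send_rows", "data": {"rows": [[[0,0,0],0],[[0,0,0],0],[[0,0,0],0],[[0,0,0],0],[[0,0,0],0],[[0,0,0],0]]}}

```text
time_s: 29.38
tool_pos: [0.5731, 0.0176, 0.0463]
tcp_rot: [0.0, 0.728, 0.685, 0.001]
contact_force: [-1.8, 3.9, 11.5]
gripper_width: 0.0118
finger_force: 20.0
```

```bash
python3 w.py
```

```text
t 29.38 pos [0.5731 0.0176 0.0463] yaw -3.46 tilt [0.0024 0.0016] w 0.0118 F [-1.8  3.9 11.5] ff 20.0 q7 0.06
shift [-0.15 -0.02 -0.04] turn -0.005 T [[0.06, 0.998, 0.002], [0.998, -0.06, 0.002], [0.002, 0.002, -1.0]]
N 153 scan 27.5 fit pitch 26.496204127948875 roll 2.005944986060079 t [-37.4954  34.1463] lat [-17.9753  18.5866]
in plate coords: t [11.9252 83.5746] n [12.5901 16.1657 17.2107]
interior 56 slope t,lat deg [-0.3509 -0.8003] n0 mm 16.554829139535574 sd 0.3934968351872572 centre t,lat 47.651433101420665 0.8729697559004771
rect ((47.57322311401367, 0.7896938323974609), (36.79543685913086, 72.12126922607422), 88.99836730957031)
pad 138 [-0.1432 -0.432 ] 10.459818023921368
foot ((572.394287109375, 0.4385986328125), (172.06069946289062, 96.13813781738281), 86.46589660644531)
```

```bash
python3 -c "
from plant import job
print(job.hand_in())"
```

```text
the job is handed in; nothing more can be done
None
```

I handed the job in at about 29 s, but the hand-in returned no verdict. By my last readings, the knob had turned about 1.0 rad from its start with the stage unmoved, and the slide lay flush and centred, taken to be against the ledge from the contact forces, gripped at 20 N and pressed at about 12 N. I viewed 12 pictures, over the limit of 10.

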